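# Wipe the metal offcuts off the engraver's bed

## Robot

A 6-joint arm with a two-finger parallel gripper is mounted at the origin on the work surface. World frame = base frame: x ahead of the robot, y to its left, z up, the work surface at z = 0. Lengths are in m, angles in rad, forces in N, time in s.
With the tool pointing down it reaches from about 0.3 to 0.875 m from the base axis. Payload 6.4 kg.
Tool frame: the origin (TCP) lies midway between the tips of the shut fingers; the grasp point (between the pads) lies 19 mm behind it; z points along the fingers, y is the line along which they close (so a half turn about z gives the same grasp; the last joint's range is limited). The gripper opens to 85 mm and grips with 20 to 120 N. Pads are 22 mm wide; open, the fingers measure 114 mm over their backs; the gripper's body (76 mm by 85 mm) begins 54 mm behind the grasp point. The pads swing forward as they close: fully open they stand 13 mm farther back than shut.
Start: joints at [0.946, 0.181, 1.607, -0, 1.354, -0.206], TCP at [0.234, 0.525, 0.231] pointing down, gripper open.
Joint ranges: [-2.99, 2.99], [-0.89, 2.07], [0.3, 2.58], [-1.14, 4.28], [0, 2.63], [-3.12, 3.12]. Speed limits (rad/s): [2.57, 2.57, 3.01, 3.14, 3.14, 3.14].

## Interface

Orientations are given as a unit quaternion [w, x, y, z].
In Python, from bench import * gives the robot as it stands.
- The arm moves only by the tool play_rows, never from a script. Its argument "plan" is a list of rows, each a list of 3 entries, a list of its own where there are three numbers: the finger opening in mm, from 0 to 85.4, then the shift along the tool's x, y, z normalised to -1 to 1, where 1 is 40 cm, then the turn about the tool's z normalised to -1 to 1, where 1 is pi rad. A call has 1 to 10 rows; each row is the pose to reach, as a shift and turn from the pose commanded when the call began, along the tool's axes at that moment, turning the shorter way round; what a row does not reach only later rows make up. A row lasts 1/10 s, in which the tool goes at most 50 mm and 8.59 degrees, less where a joint would pass 70% of its speed; a pose out of reach is approached as far as the arm can. A call with a number of a shift or a turn outside -1 to 1 is refused whole. A call with a gripper value outside its range is refused whole. The fingers move at their own pace and stop on an object; the grip force is fixed at half the most. Time passes only in rows, so rows that repeat a pose let the fingers close. It gives the time, the measured TCP pose, the force, the opening and the grip force at its end, in the units of the state.
- get_obs(): the state, without advancing time (a new reading comes with each control period).
- camera(name): name is "scene" or "top" or "wrist"; returns a dict with "image" (384x512x3 uint8, red, green, blue), "range_z" (384x512 float32, m along the optical axis (not along the pixel's ray), 0 where there is no reading), "intrinsics" (3x3 intrinsics, pixels), "k1" (the pictures are not rectified: a ray, as slopes to the right and down, at radius r is drawn at 1 + k1 r^2 times it, then the intrinsics apply), "rvec" (rotation vector, rad) and "tvec" (3), from world to camera coordinates, as OpenCV has them; the wrist camera has in their place "T_tool_cam" (4x4, takes a point from camera to tool coordinates, whose origin is the TCP and whose axes are the flange's). Camera axes: x right, y down, z forward; pixel columns grow to the right and rows downward; lengths in m; the calibration is good to about 2 mm. A picture is of the moment at which its call begins: read the wrist's pose just before it.
- hand_in(): hands the job in; it is judged then, once.
Trained networks look in a picture, given as the dict that the camera call returned (one of the last four; its "shot" number tells which), for a name from the list of things; names that differ only in an ending like _2 or _b are one class to them, and where a whole thing is asked for, a point or a joint stands for the part that bears it (a point fixed in the world has none). Each returns a list of dicts, best first, with "conf" (0 to 1); they miss things now and then, are a little off and sometimes report something else, mostly with a low value. They report only what shows in the picture. A call takes as long as a camera call.
- search_frame(picture, label): "rect" ([centre column, centre row, width, height] in pixels, round what is visible of it).
- masks_of(picture, label): "mask" (384x512 bool, what is visible of it) and "rect" ([centre column, centre row, width, height] in pixels, round what is visible of it).
The state is a dict: "time_s": time; "q": joint angles; "dq": joint speeds; "joint_efforts": joint torques, N m; "eef_pos": TCP position; "eef_rot": TCP orientation; "wrist_force": force on the tool from outside, world axes, zero at the start; "torque": the same for the moment, N m; "opening": opening from 0.0 (shut) to 1.0 (fully open); "grasp_force": force on a finger pad.
Only numpy, scipy, OpenCV 4.12 (cv2) and the standard library are available. Lean on these libraries where they do the work, as an engineer would, in place of code of your own. Each camera call takes 0.05 s, during which the arm holds its last target. There are 200 camera calls.

## Task

Clear the six metal offcuts off the small engraving machine's bed: slide its clear guard fully open, take the scraper and, with its blade pressed lightly on the bed, wipe every offcut over the front edge into the blue chip trough; do not touch the offcuts with the fingers or knock or drag the blade hard on the bed. Then put the scraper back upright in its stand and slide the guard fully shut, leaving the jar, the bottle and the pliers where they are.

Things in the scene. Friction and masses are not known exactly. Their poses are not given: they have to be found in the camera images.
- engraver: Desktop engraving machine, fixed to the bench. Origin: at bench height under the bed. Own x runs along its front, y to its back, z up; at yaw 0 these are the world axes (its front faces the robot's right); turned up to 10 degrees. Clear side baffles at x +-162 mm, top z 105 mm. Gantry and spindle behind y 160 mm, top z 260 mm. Offcuts start within x -140..-20, y -60..60 mm.
- bed_edge (a point): On the front edge of the bed's flush aluminium sill, at bed height, middle of the guard's opening: at (-80, -104, 48) mm in the engraver's frame, axes as the engraver's. Level white bed, x -160..160 mm in the engraver's frame, 48 mm above the bench. The other half, x 0..160 mm, is closed by a fixed clear panel (y -89.5, top z 105 mm) and holds a clamped brass blank, 22 mm high (leave it).
- trough (a point): Middle of the floor of the blue chip trough, fixed along the engraver's front below the sill: at (0, -142, 5) mm in the engraver's frame. Inside x -167..167, y -180..-104 mm; rim 36 mm above the bench.
- guard (a joint): Travel of the sliding guard in m along the engraver's +x: 0 shut, 0.155 fully open, end stops at both. Clear panel 160 mm wide with a red top rail (top z 113 mm) and a knob; shut it closes x -160..0 mm of the front at y -97.5 mm. Takes 1 to 3 N to slide, stays where it is left. Starts 0 to 40 mm open.
- guard_knob (a point): Centre of the top of the guard's black upright round knob, diameter 16 mm, 30 mm tall, standing on the red rail, top 143 mm above the bench. Moves with the guard; shut it is at the engraver's x -110, y -97.5 mm. Can be pushed from either side.
- scraper: Scraper block, 0.2 to 0.35 kg: aluminium clamp bar 92 x 36 mm, 22 mm high; on it an orange grip 74 mm long (x), 24 mm thick (y), z 22 to 74 mm; below it a black blade 90 mm long (x), 8 mm thick, centred. Origin: centre of the bar's underside; x along the blade, z up. The blade is clamped firmly and sticks out 7 to 23 mm below the origin; how far is unknown: feel for it. Starts in the stand.
- stand: Wooden stand fixed to the bench, 120 mm (x) x 62 mm (y): two rails 36 mm high with an open-ended slot 18 mm wide along its x between them, slot floor at z 6 mm. The blade hangs in the slot without touching and the clamp bar rests on the rails, scraper origin 36 mm above the stand's origin. Origin: centre of its underside.
- strip1: Brass offcut, strip 30 x 12 mm, 4 mm thick. Loose on the bed. Origin: centre of its underside.
- strip2: Copper offcut, strip 30 x 12 mm, 4 mm thick. Loose on the bed. Origin: centre of its underside.
- slug1: Brass offcut, round slug, diameter 24 mm, 4 mm thick. Loose on the bed. Origin: centre of its underside.
- slug2: Copper offcut, round slug, diameter 24 mm, 4 mm thick. Loose on the bed. Origin: centre of its underside.
- corner1: Brass offcut, L-shaped corner 24 x 22 mm, 4 mm thick. Loose on the bed. Origin: centre of its underside.
- corner2: Copper offcut, L-shaped corner 24 x 22 mm, 4 mm thick. Loose on the bed. Origin: centre of its underside.
- jar: Loose glass jar with a black lid, diameter 48 mm, 52 mm tall. Bystander. Origin: centre of its underside.
- bottle: Loose small magenta ink bottle with a black cap, diameter 34 mm, 62 mm tall. Bystander. Origin: centre of its underside.
- pliers: Loose pliers with blue handles, lying along own x, 145 x 64 mm, 12 mm high. Bystander. Origin: on the bench, 10 mm behind the pivot.

How it is judged:
On the way, in this order (a step that is already met when the one before it is completed fails the run):
1. the guard is fully open (value of joint guard above 0.147 m), for 0.1 s.
2. the scraper is wiped along the bed with its blade pressed on it (1.5 to 25 N while moving faster than 20 mm/s, for 0.4 s) (contact force between scraper and engraver between 1.5 and 25 N and linear speed of scraper above 0.02 m/s and angle between scraper's own z axis and vertical below 0.5 rad and x of scraper in the frame of engraver between -0.16 and 0 m and y of scraper in the frame of engraver between -0.11 and 0.16 m and z of scraper in the frame of engraver between 0.048 and 0.08 m), for 0.4 s.
3. all six offcuts are in the trough (x of strip1 in the frame of engraver between -0.17 and 0.17 m and y of strip1 in the frame of engraver between -0.182 and -0.1 m and z of each of strip1, strip2, slug1, slug2, corner1, corner2 in the frame of engraver below 0.036 m and x of strip2 in the frame of engraver between -0.17 and 0.17 m and y of strip2 in the frame of engraver between -0.182 and -0.1 m and x of slug1 in the frame of engraver between -0.17 and 0.17 m and y of slug1 in the frame of engraver between -0.182 and -0.1 m and x of slug2 in the frame of engraver between -0.17 and 0.17 m and y of slug2 in the frame of engraver between -0.182 and -0.1 m and x of corner1 in the frame of engraver between -0.17 and 0.17 m and y of corner1 in the frame of engraver between -0.182 and -0.1 m and x of corner2 in the frame of engraver between -0.17 and 0.17 m and y of corner2 in the frame of engraver between -0.182 and -0.1 m), for 0.2 s.
At the end, for the whole second after the job is handed in: All six offcuts lie in the chip trough at rest; the scraper stands upright in its stand (clamp bar on the rails within 3 mm in height, within 30 mm along and 9 mm across the slot, tilt under 0.08 rad); the guard is shut to within 6 mm (all of step 3 and linear speed of each of strip1, strip2, slug1, slug2, corner1, corner2, scraper below 0.02 m/s and value of joint guard below 0.006 m and z of scraper in the frame of stand between 0.033 and 0.039 m and x of scraper in the frame of stand between -0.03 and 0.03 m and y of scraper in the frame of stand between -0.009 and 0.009 m and angle between scraper's own z axis and vertical below 0.08 rad); the robot touches nothing.
It fails at once if a finger touches an offcut (contact force between the fingers and strip1 above 0.3 N or contact force between the fingers and strip2 above 0.3 N or contact force between the fingers and slug1 above 0.3 N or contact force between the fingers and slug2 above 0.3 N or contact force between the fingers and corner1 above 0.3 N or contact force between the fingers and corner2 above 0.3 N).
It fails at once if the scraper drags over or knocks the engraver (moving faster than 30 mm/s) with more than 25 N (contact force between scraper and engraver above 25 N and linear speed of scraper above 0.03 m/s).
It fails at once if the jar, the bottle or the pliers are moved by more than 20 mm (distance of any of jar, bottle, pliers from where it was at the start of the episode above 0.02 m).
It also fails if it takes over 70 s, if anything falls off the work surface, if the arm or the gripper's body presses on something with over 40 N, if the wrist force passes 120 N, or if a joint passes its speed limit or range.

## Working session

There is one attempt and no reset: what is moved stays moved. The work goes in short steps, Python scripts to look and compute and a tool call to move; the robot and the scene stay as the last step left them, time stands still between calls to the robot, and variables do not carry over. Pictures are saved under pics/ and viewed, at most 10 in all, crops included, and the job is handed in when it is done.

Besides the shell and the picture viewer there is one more tool, called after "Request:" as name([rows], argument=value, ...), one row to a line, values as JSON. play_rows: Moves the arm, as the interface text tells. Its arguments: {"type":"object","properties":{"plan":{"type":"array","items":{"type":"array"}}},"required":["plan"]}

```bash
mkdir -p pics; ls; cat > h.py <<'E'
from bench import *
import numpy as np, cv2
from scipy.spatial.transform import Rotation as R
def Twc(c, o=None):
    """camera->world 4x4"""
    T=np.eye(4)
    if 'rvec' in c:
        r=cv2.Rodrigues(np.array(c['rvec'],float))[0]; t=np.array(c['tvec'],float).ravel()
        T[:3,:3]=r.T; T[:3,3]=-r.T@t; return T
    q=o['eef_rot']; T[:3,:3]=R.from_quat([q[1],q[2],q[3],q[0]]).as_matrix(); T[:3,3]=o['eef_pos']
    return T@np.array(c['T_tool_cam'])
def rays(c,uv):
    K=np.array(c['intrinsics'],float); uv=np.asarray(uv,float).reshape(-1,1,2)
    return cv2.undistortPoints(uv,K,np.array([c['k1'],0,0,0,0.])).reshape(-1,2)
def at_range(c,T,uv):
    uv=np.asarray(uv).reshape(-1,2); s=rays(c,uv); z=c['range_z'][uv[:,1].astype(int),uv[:,0].astype(int)]
    P=np.c_[s*z[:,None],z]; return (P@T[:3,:3].T+T[:3,3])[z>0]
def at_z(c,T,uv,h):
    s=rays(c,uv); d=np.c_[s,np.ones(len(s))]@T[:3,:3].T; k=(h-T[2,3])/d[:,2]
    return T[:3,3]+d*k[:,None]
def project(c,T,P):
    Ti=np.linalg.inv(T); p=np.asarray(P).reshape(-1,3)@Ti[:3,:3].T+Ti[:3,3]; s=p[:,:2]/p[:,2:]
    s=s*(1+c['k1']*(s**2).sum(1,keepdims=True)); K=np.array(c['intrinsics'])
    return s@K[:2,:2].T+K[:2,2]
def mpts(m):
    v,u=np.nonzero(m); return np.c_[u,v]
def save(c,n): cv2.imwrite('pics/'+n,cv2.cvtColor(c['image'],cv2.COLOR_RGB2BGR))
E
python3 - <<'E'
from h import *
np.set_printoptions(precision=4,suppress=True)
o=get_obs(); print({k:np.round(v,3) for k,v in o.items()})
ims=[]
for n in ['scene','top']:
    c=camera(n); T=Twc(c); print(n,T[:3,3],c['k1']); ims.append(c['image'])
    save(c,n+'0.png')
    for l in ['engraver','guard','guard_knob','scraper','stand','trough','strip1','slug1','corner1','jar','bottle','pliers']:
        for d in masks_of(c,l)[:3]:
            if d['conf']<.3: continue
            p=at_range(c,T,mpts(d['mask']))
            print(l,round(d['conf'],2),np.round(d['rect']), len(p), np.median(p,0) if len(p) else '', np.percentile(p,[2,98],axis=0).ravel() if len(p) else '')
E
```

```text
pics
{'time_s': np.float64(0.0), 'q': array([ 0.946,  0.182,  1.608,  0.   ,  1.354, -0.206]), 'dq': array([-0.001, -0.001,  0.002,  0.   ,  0.001,  0.001]), 'joint_efforts': array([ -0.003, -44.49 , -35.131,  -0.001,   0.01 ,  -0.   ]), 'eef_pos': array([0.233, 0.525, 0.23 ]), 'eef_rot': array([-0.   ,  0.208,  0.978, -0.001]), 'wrist_force': array([0.143, 0.314, 0.368]), 'torque': array([-0.001, -0.022, -0.029]), 'grasp_force': np.float64(0.0), 'opening': np.float64(1.001)}
scene [ 1.273  -0.2231  0.9874] -0.003920038078319395
engraver 0.87 [388. 206. 247. 202.] 30383 [0.6366 0.1574 0.0498] [ 0.3882 -0.1274  0.0025  0.7892  0.3243  0.2502]
guard 0.78 [304. 211.  18.  60.] 473 [ 0.5651 -0.0597  0.1067] [ 0.486  -0.0692  0.0503  0.6407 -0.0497  0.1425]
guard_knob 0.92 [307. 214.  16.  61.] 475 [ 0.5671 -0.0599  0.1053] [ 0.489  -0.0692  0.0498  0.6407 -0.0473  0.1425]
scraper 0.85 [206. 198.  13.  39.] 468 [ 0.4988 -0.3094  0.0841] [ 0.4404 -0.3277  0.0406  0.5195 -0.2944  0.1115]
stand 0.63 [207. 210.  24.  45.] 589 [ 0.5121 -0.3046  0.0332] [ 0.4174 -0.3493 -0.0009  0.5321 -0.2794 
[... 2357 characters left out ...]
0495  0.5657  0.0086  0.0551]
corner1 0.61 [161. 219.  12.  10.] 74 [0.4679 0.047  0.0522] [0.4594 0.0385 0.0475 0.4787 0.0599 0.0554]
jar 0.81 [307. 160.  19.  25.] 413 [ 0.6014 -0.2693  0.0515] [ 0.5829 -0.2905  0.0034  0.6247 -0.2486  0.0551]
bottle 0.58 [391. 228.  26.  63.] 582 [ 0.4459 -0.4504  0.0108] [ 0.3901 -0.4827  0.0043  0.5214 -0.4283  0.0145]
bottle 0.49 [347. 157.  20.  16.] 248 [ 0.611  -0.3553  0.0443] [ 0.5992 -0.3732  0.0053  0.627  -0.3447  0.0643]
bottle 0.32 [208. 175.  11.  80.] 450 [ 0.5573 -0.0593  0.1131] [ 0.4846 -0.0689  0.0545  0.6334 -0.0492  0.1446]
pliers 0.6 [391. 228.  27.  60.] 507 [ 0.4437 -0.4485  0.011 ] [ 0.3905 -0.4808  0.0055  0.5204 -0.428   0.0146]
```

```bash
python3 - <<'E'
from h import *
a=cv2.imread('pics/top0.png')[60:310,60:430]
cv2.imwrite('pics/top0c.png',cv2.resize(a,None,fx=2.16,fy=2.16,interpolation=cv2.INTER_CUBIC))
E
```

```text
(no output)
```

View pics/top0c.png

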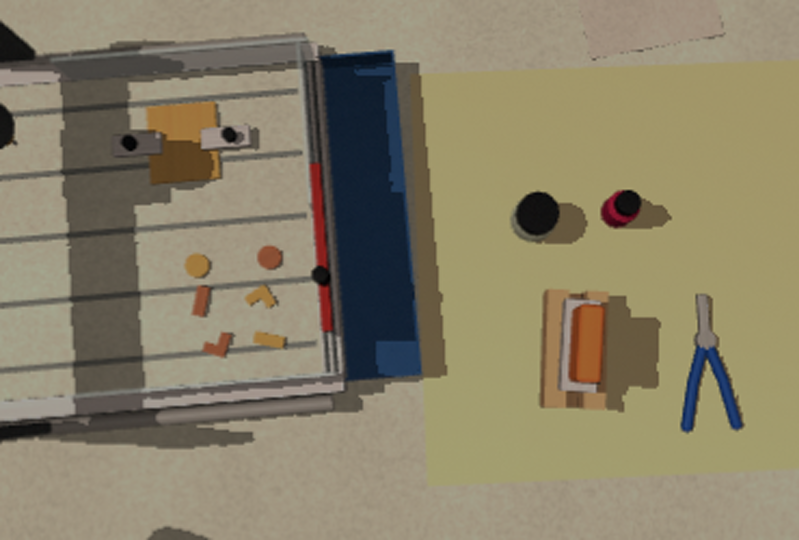

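View pics/scene0.png

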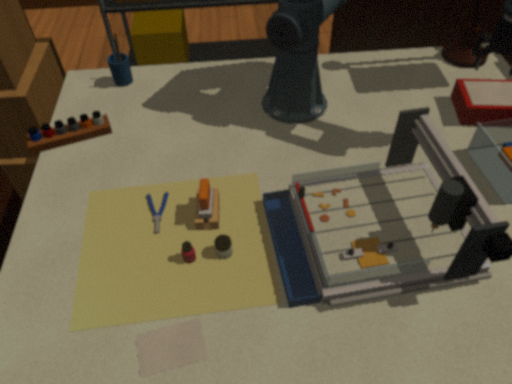

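```bash
python3 - <<'E'
from h import *
np.set_printoptions(precision=4,suppress=True)
for n in ['top','scene']:
    c=camera(n); T=Twc(c); im=c['image'].astype(int); r,g,b=im[...,0],im[...,1],im[...,2]
    hsv=cv2.cvtColor(c['image'],cv2.COLOR_RGB2HSV)
    allp=mpts(c['range_z']>0); P=at_range(c,T,allp); H=hsv[allp[:,1],allp[:,0]].astype(int)
    def fit(m,name):
        Q=P[m]; 
        (cx,cy),(w,h),a=cv2.minAreaRect((Q[:,:2]*1000).astype(np.float32))
        print(n,name,len(Q),'rect c',round(cx,1),round(cy,1),'wh',round(w,1),round(h,1),'ang',round(a,2),'z',np.percentile(Q[:,2],[5,50,95]))
        return Q
    reg=(P[:,1]>-0.14)&(P[:,1]<0.1)&(P[:,0]>.36)&(P[:,0]<.8)
    red=reg&((H[:,0]<5)|(H[:,0]>174))&(H[:,1]>190)&(P[:,2]>.10)&(P[:,2]<.122)&(P[:,1]<-.03)
    Q=fit(red,'rail')
    d=Q[:,:2]-Q[:,:2].mean(0); u=np.linalg.svd(d,full_matrices=False)[2][0]; u*=np.sign(u[0]); t=d@u
    print('  rail yaw deg',np.degrees(np.arctan2(u[1],u[0])),'ends',Q[:,:2].mean(0)+u*t.min(),Q[:,:2].mean(0)+u*t.max(),'len',np.ptp(t))
    blue=reg&(H[:,0]>100)&(H[:,0]<125)&(H[:,1]>120)&(P[:,1]<-.02)
    fit(blue,'trough all'); fit(blue&(P[:,2]<.012),'floor'); fit(blue&(P[:,2]>.031)&(P[:,2]<.041),'rim')
    kn=reg&(H[:,2]<60)&(P[:,2]>.137)&(P[:,2]<.148)&(P[:,1]<-.02)
    if kn.sum()>3: fit(kn,'knob')
    sr=(P[:,0]>.36)&(P[:,0]<.56)&(P[:,1]<-.25)&(P[:,1]>-.37)
    org=sr&(H[:,0]<14)&(H[:,1]>170)
    fit(org&(P[:,2]>.104),'grip top'); fit(sr&~org&(P[:,2]>.053)&(P[:,2]<.063),'bar top')
    fit(sr&(P[:,2]>.031)&(P[:,2]<.041)&(H[:,0]>8)&(H[:,0]<25),'stand top')
    off=(P[:,2]>.043)&(P[:,2]<.058)&(H[:,1]>110)&(P[:,1]>-.06)&(P[:,1]<.13)&(P[:,0]>.4)&(P[:,0]<.6)&(H[:,0]<28)
    m=np.zeros((384,512),np.uint8); m[allp[off][:,1],allp[off][:,0]]=1
    k,lab,st,ce=cv2.connectedComponentsWithStats(m)
    for i in range(1,k):
        if st[i,4]>12:
            q=at_range(c,T,mpts(lab==i)); print('  off',st[i,4],q.mean(0),np.r_[q.min(0)[:2],q.max(0)[:2]])
    baf=reg&(P[:,2]>.1)&(P[:,2]<.11)&(P[:,1]>.0)
    print('  baffle pts',baf.sum())
E
```

```text
top rail 245 rect c 560.3 -59.6 wh 157.1 7.6 ang 5.42 z [0.1109 0.1136 0.1163]
  rail yaw deg 5.401624613157141 ends [ 0.4821 -0.0671] [ 0.6385 -0.0523] len 0.15707892324142067
top trough all 4725 rect c 608.2 -100.0 wh 339.1 75.8 ang 5.37 z [0.0026 0.0055 0.0161]
top floor 4467 rect c 608.5 -98.7 wh 336.0 73.2 ang 5.37 z [0.0026 0.0054 0.0083]
top rim 165 rect c 608.3 -101.1 wh 339.3 73.9 ang 5.6 z [0.0322 0.0362 0.0388]
top knob 45 rect c 530.6 -62.5 wh 14.4 11.7 ang 0.24 z [0.1403 0.1437 0.1454]
top grip top 414 rect c 471.5 -311.8 wh 24.5 71.6 ang 85.29 z [0.1064 0.1097 0.1122]
top bar top 246 rect c 471.5 -310.9 wh 34.6 92.0 ang 86.37 z [0.0554 0.0582 0.0607]
top stand top 643 rect c 468.3 -310.7 wh 63.1 119.5 ang 87.78 z [0.0334 0.0364 0.039 ]
  off 92 [ 0.5579 -0.0009  0.0524] [ 0.5462 -0.0118  0.5687  0.0109]
  off 94 [0.5489 0.0712 0.0523] [0.5389 0.0604 0.561  0.082 ]
  off 77 [0.5134 0.0663 0.0522] [0.4978 0.0588 0.5288 0.0742]
  off 74 [0.5182 0.0065 0.0521] [ 0.5091 -0.0069  0.5287  0.0202]
  off 75 [0.4687 0.0473 0.0525] [0.4594 0.0364 0.4811 0.0621]
  off 75 [ 0.4748 -
[... 545 characters left out ...]
g 83.02 z [0.1402 0.1426 0.1438]
scene grip top 86 rect c 477.0 -312.2 wh 22.5 67.9 ang 84.17 z [0.1053 0.1087 0.1116]
scene bar top 128 rect c 474.5 -312.8 wh 35.9 92.9 ang 85.24 z [0.0545 0.0576 0.0609]
scene stand top 328 rect c 471.4 -312.1 wh 62.3 123.9 ang 87.72 z [0.0326 0.0362 0.0396]
  off 30 [0.4707 0.0464 0.0519] [0.461  0.0367 0.4817 0.059 ]
  off 41 [ 0.477  -0.0041  0.0516] [ 0.4668 -0.0179  0.4834  0.0102]
  off 31 [0.5146 0.0646 0.0522] [0.5015 0.058  0.5278 0.071 ]
  off 44 [0.5206 0.0054 0.0515] [ 0.5127 -0.0076  0.5304  0.0196]
  off 56 [0.5504 0.0698 0.0515] [0.5358 0.0598 0.5629 0.0803]
  off 48 [ 0.5597 -0.0023  0.0515] [ 0.5484 -0.0122  0.5698  0.0083]
  baffle pts 203
```

```bash
cat >> h.py <<'E'
YAW=np.radians(5.3); ORG=np.array([.596,.041])
def eng(x,y):
    c,s=np.cos(YAW),np.sin(YAW); return ORG+np.array([c*x-s*y,s*x+c*y])
def to_eng(p):
    c,s=np.cos(YAW),np.sin(YAW); d=np.asarray(p)[...,:2]-ORG; return np.stack([c*d[...,0]+s*d[...,1],-s*d[...,0]+c*d[...,1]],-1)
def tool():
    o=get_obs(); q=o['eef_rot']; return o,R.from_quat([q[1],q[2],q[3],q[0]]).as_matrix(),np.array(o['eef_pos'])
def plan(*targets):
    """targets: (x,y,z,angle deg of tool y in world) -> normalised row numbers"""
    o,M,p=tool(); a=np.degrees(np.arctan2(M[1,1],M[0,1]))
    print('at',np.round(p,4),'yang',round(a,2),'z-axis',np.round(M[:,2],3),'t',round(float(o['time_s']),2),'F',np.round(o['wrist_force'],1),'open',round(float(o['opening']),3),'grip',round(float(o['grasp_force']),1))
    for x,y,z,b in targets:
        s=M.T@(np.array([x,y,z])-p)/.4; t=-((b-a+180)%360-180)/180
        print('  ',np.round(s,4).tolist(),round(t,4),'mm',round(np.linalg.norm(s)*400,1),'deg',round(-t*180,1))
E
python3 - <<'E'
from h import *
k=eng(-.074,-.0975); print(k)
plan((.35,.3,.33,30),(k[0],k[1],.25,5.3),(k[0],k[1],.17,5.3))
E
```

```text
[ 0.5313225  -0.06291858]
at [0.2338 0.5254 0.2313] yang 66.01 z-axis [ 0.  0. -1.] t 1.4 F [ 0.1 -0.2  0.5] open 0.999 grip 0.0
   [-0.4944, -0.3966, -0.2467] 0.2 mm 272.1 deg -36.0
   [-1.2775, -1.0412, -0.0468] 0.3373 mm 659.5 deg -60.7
   [-1.2775, -1.0412, 0.1532] 0.3373 mm 662.1 deg -60.7
```

Request:
play_rows([
  [45, [-0.4944, -0.3966, -0.2467], 0.2],
  [45, [-0.4944, -0.3966, -0.2467], 0.2],
  [45, [-0.4944, -0.3966, -0.2467], 0.2],
  [45, [-0.4944, -0.3966, -0.2467], 0.2],
  [45, [-0.4944, -0.3966, -0.2467], 0.2],
  [45, [-1, -0.82, -0.2], 0.3373],
  [45, [-1, -0.82, -0.2], 0.3373],
  [45, [-1, -0.82, -0.2], 0.3373],
  [45, [-1, -0.82, -0.2], 0.3373],
  [45, [-1, -0.82, -0.2], 0.3373],
])

```text
time_s: 2.4
eef_pos: [0.4512, 0.092, 0.3129]
eef_rot: [0.0, 0.674, 0.739, 0.0]
wrist_force: [1.0, 1.3, 0.7]
opening: 0.526
grasp_force: 0.0
```

```bash
python3 - <<'E'
from h import *
k=eng(-.074,-.0975)
plan((k[0],k[1],.19,5.3),(k[0],k[1],.121,5.3))
E
```

```text
at [0.4512 0.092  0.3129] yang 5.27 z-axis [ 0.001  0.    -1.   ] t 2.4 F [1.  1.3 0.7] open 0.526 grip 0.0
   [-0.4041, 0.1635, 0.3075] -0.0001 mm 213.4 deg 0.0
   [-0.4041, 0.1633, 0.48] -0.0001 mm 259.3 deg 0.0
```

Request:
play_rows([
  [45, [-0.404, 0.1635, 0.28], 0],
  [45, [-0.404, 0.1635, 0.28], 0],
  [45, [-0.404, 0.1635, 0.28], 0],
  [45, [-0.404, 0.1635, 0.28], 0],
  [45, [-0.404, 0.1635, 0.28], 0],
  [45, [-0.404, 0.1635, 0.28], 0],
])

```text
time_s: 3.0
eef_pos: [0.5302, -0.0618, 0.1992]
eef_rot: [-0.001, 0.675, 0.738, -0.001]
wrist_force: [-0.1, 0.3, 0.2]
opening: 0.526
grasp_force: 0.0
```

```bash
python3 - <<'E'
from h import *
np.set_printoptions(precision=4,suppress=True)
o,M,p=tool(); c=camera('wrist'); T=Twc(c,o); save(c,'w1.png')
a=mpts(c['range_z']>0); P=at_range(c,T,a); hsv=cv2.cvtColor(c['image'],cv2.COLOR_RGB2HSV)[a[:,1],a[:,0]].astype(int)
m=(hsv[:,2]<60)&(abs(P[:,2]-.143)<.006)&(abs(P[:,0]-.53)<.05)&(abs(P[:,1]+.062)<.04)
print('knob',m.sum(),P[m].mean(0),P[m].min(0),P[m].max(0), to_eng(P[m].mean(0)))
k=eng(-.074,-.0975); plan((k[0],k[1],.121,5.3))
E
```

```text
knob 355 [ 0.532  -0.0611  0.142 ] [ 0.5244 -0.0699  0.1371] [ 0.5401 -0.0544  0.1445] [-0.0732 -0.0958]
at [ 0.5305 -0.0608  0.2004] yang 5.23 z-axis [-0.001  0.001 -1.   ] t 3.05 F [-0.4  1.   0.7] open 0.524 grip 0.0
   [-0.0056, 0.0019, 0.1986] -0.0004 mm 79.5 deg 0.1
```

View pics/w1.png

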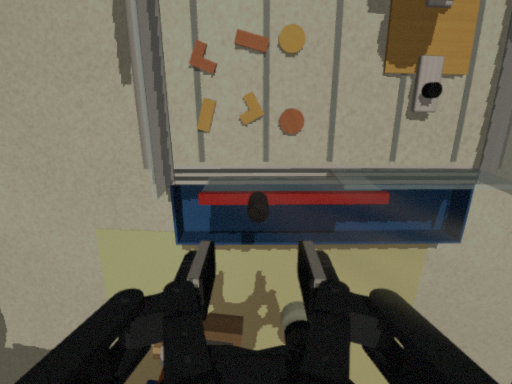

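Request:
play_rows([
  [45, [-0.004, 0.002, 0.1], 0],
  [45, [-0.004, 0.002, 0.18], 0],
  [45, [-0.004, 0.002, 0.203], 0],
  [45, [-0.004, 0.002, 0.203], 0],
  [8, [-0.004, 0.002, 0.203], 0],
  [8, [-0.004, 0.002, 0.203], 0],
  [8, [-0.004, 0.002, 0.203], 0],
  [8, [-0.004, 0.002, 0.203], 0],
  [8, [-0.004, 0.002, 0.203], 0],
])

```text
time_s: 3.95
eef_pos: [0.5332, -0.0625, 0.1219]
eef_rot: [0.002, 0.674, 0.739, 0.001]
wrist_force: [-1.3, 2.0, 6.9]
opening: 0.159
grasp_force: 58.5
```

```bash
python3 - <<'E'
from h import *
o,M,p=tool(); print(to_eng(p))
k=eng(.045,-.0975); plan((k[0],k[1],p[2],5.3))
E
```

```text
[-0.07214062 -0.09726459]
at [ 0.5332 -0.0625  0.1219] yang 5.3 z-axis [ 0.004 -0.001 -1.   ] t 3.95 F [-1.3  2.   6.9] open 0.159 grip 58.5
   [-0.0006, 0.2928, 0.0011] 0.0 mm 117.1 deg -0.0
```

Request:
play_rows([
  [8, [0, 0.04, -0.003], 0],
  [8, [0, 0.09, -0.003], 0],
  [8, [0, 0.14, -0.003], 0],
  [8, [0, 0.19, -0.003], 0],
  [8, [0, 0.24, -0.003], 0],
  [8, [0, 0.27, -0.003], 0],
  [8, [0, 0.287, -0.003], 0],
  [8, [0, 0.292, -0.003], 0],
  [8, [0, 0.293, -0.003], 0],
  [8, [0, 0.293, -0.003], 0],
])

```text
time_s: 4.95
eef_pos: [0.649, -0.0516, 0.1219]
eef_rot: [0.001, 0.674, 0.739, 0.001]
wrist_force: [0.1, 0.8, 5.7]
opening: 0.165
grasp_force: 59.8
```

```bash
python3 - <<'E'
from h import *
o,M,p=tool(); print(to_eng(p)); plan()
c=camera('top'); T=Twc(c); a=mpts(c['range_z']>0); P=at_range(c,T,a); H=cv2.cvtColor(c['image'],cv2.COLOR_RGB2HSV)[a[:,1],a[:,0]].astype(int)
E_=to_eng(P)
red=((H[:,0]<5)|(H[:,0]>174))&(H[:,1]>190)&(P[:,2]>.10)&(P[:,2]<.122)&(abs(E_[:,1]+.0975)<.02)
print(red.sum(),E_[red].min(0),E_[red].max(0)); save(c,'t2.png')
E
```

```text
[ 0.04419432 -0.09705901]
at [ 0.649  -0.0516  0.1219] yang 5.29 z-axis [ 0.002 -0.    -1.   ] t 4.95 F [0.1 0.8 5.7] open 0.165 grip 59.8
11 [-0.00623374 -0.09932071] [ 0.00021343 -0.09299464]
```

Request:
play_rows([
  [8, [0, 0.006, 0], 0],
  [8, [0, 0.009, 0], 0],
  [8, [0, 0.009, 0], 0],
])

```text
time_s: 5.3
eef_pos: [0.6491, -0.0516, 0.1219]
eef_rot: [-0.002, 0.674, 0.739, -0.002]
wrist_force: [-14.8, 0.4, 15.7]
opening: 0.158
grasp_force: 60.9
```

Request:
play_rows([
  [45, [0, 0, 0], 0],
  [45, [0, 0, 0], 0],
  [45, [0, 0, -0.1], 0],
  [50, [0, 0, -0.22], 0],
  [60, [-0.1, -0.08, -0.27], -0.048],
  [60, [-0.2, -0.16, -0.27], -0.095],
  [60, [-0.3, -0.24, -0.27], -0.143],
  [60, [-0.4, -0.32, -0.27], -0.19],
  [60, [-0.5, -0.41, -0.27], -0.238],
  [60, [-0.6065, -0.498, -0.25], -0.286],
])

```text
time_s: 6.3
eef_pos: [0.4943, -0.2855, 0.2245]
eef_rot: [0.001, 0.306, 0.952, -0.0]
wrist_force: [1.5, 0.1, -0.3]
opening: 0.701
grasp_force: 0.0
```

Request:
play_rows([
  [60, [0, 0, 0], -0.048],
  [60, [0, 0, 0], -0.095],
  [60, [0, 0, 0], -0.143],
  [60, [0, 0, 0], -0.161],
  [60, [0, 0, 0], -0.161],
])

```text
time_s: 6.8
eef_pos: [0.4951, -0.284, 0.2237]
eef_rot: [0.0, 0.061, 0.998, -0.0]
wrist_force: [0.2, -0.3, 1.3]
opening: 0.703
grasp_force: 0.0
```

```bash
python3 - <<'E'
from h import *
np.set_printoptions(precision=4,suppress=True)
plan(); o,M,p=tool(); c=camera('wrist'); T=Twc(c,o); save(c,'w2.png')
a=mpts(c['range_z']>0); P=at_range(c,T,a); H=cv2.cvtColor(c['image'],cv2.COLOR_RGB2HSV)[a[:,1],a[:,0]].astype(int)
def fit(m,n):
    if m.sum()<5: print(n,'none');return
    r=cv2.minAreaRect((P[m,:2]*1000).astype(np.float32)); print(n,m.sum(),np.round(np.array(r[0]),1),np.round(r[1],1),round(r[2],2),np.percentile(P[m,2],[5,50,95]))
    q=P[m,:2]-P[m,:2].mean(0); u=np.linalg.svd(q,full_matrices=False)[2][0]; print('   pca',np.degrees(np.arctan(u[1]/u[0])))
sr=(P[:,0]>.36)&(P[:,0]<.56)&(P[:,1]<-.25)&(P[:,1]>-.37)
org=sr&(H[:,0]<14)&(H[:,1]>170)
fit(org&(P[:,2]>.104)&(P[:,2]<.116),'grip'); fit(sr&~org&(P[:,2]>.053)&(P[:,2]<.063),'bar'); fit(sr&(P[:,2]>.03)&(P[:,2]<.041)&(H[:,0]>8)&(H[:,0]<25),'stand')
E
```

```text
at [ 0.4951 -0.284   0.2237] yang 83.02 z-axis [ 0. -0. -1.] t 6.8 F [ 0.2 -0.3  1.3] open 0.703 grip 0.0
grip 781 [ 471.7 -312.8] [24.2 72.1] 86.17 [0.1051 0.1084 0.11  ]
   pca -5.239676681494056
bar 847 [ 472.5 -312.8] [36.2 91.6] 86.12 [0.0557 0.0574 0.0588]
   pca 8.697310771874815
stand 2262 [ 470.2 -311.9] [ 62.6 120.8] 87.89 [0.0344 0.0356 0.0369]
   pca 8.099457250545202
```

View pics/w2.png

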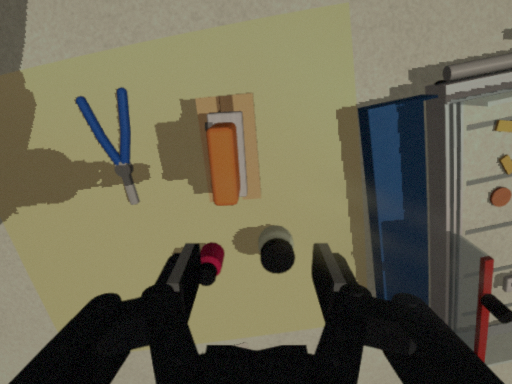

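```bash
python3 - <<'E'
from h import *
plan((.4725,-.3125,.14,86.1),(.4725,-.3125,.065,86.1))
E
```

```text
at [ 0.4951 -0.2839  0.2238] yang 82.92 z-axis [ 0. -0. -1.] t 6.85 F [0.1 0.4 0.1] open 0.7 grip 0.0
   [0.0474, -0.0779, 0.2095] -0.0177 mm 91.4 deg 3.2
   [0.0474, -0.0778, 0.397] -0.0177 mm 162.9 deg 3.2
```

Request:
play_rows([
  [60, [0.0474, -0.078, 0.1], -0.0177],
  [60, [0.0474, -0.078, 0.2], -0.0177],
  [60, [0.0474, -0.078, 0.3], -0.0177],
  [60, [0.0474, -0.078, 0.38], -0.0177],
  [60, [0.0474, -0.078, 0.397], -0.0177],
  [60, [0.0474, -0.078, 0.397], -0.0177],
  [15, [0.0474, -0.078, 0.397], -0.0177],
  [15, [0.0474, -0.078, 0.397], -0.0177],
  [15, [0.0474, -0.078, 0.397], -0.0177],
  [15, [0.0474, -0.078, 0.397], -0.0177],
])

```text
time_s: 7.85
eef_pos: [0.4739, -0.3135, 0.0673]
eef_rot: [0.001, 0.033, 0.999, -0.001]
wrist_force: [-0.5, 0.8, 6.2]
opening: 0.272
grasp_force: 59.2
```

Request:
play_rows([
  [15, [0, 0, 0], 0],
  [15, [0, 0, 0], 0],
  [15, [0, 0, 0], 0],
])

```text
time_s: 8.15
eef_pos: [0.4739, -0.3135, 0.0673]
eef_rot: [0.001, 0.033, 0.999, -0.001]
wrist_force: [-0.7, 1.3, 6.8]
opening: 0.278
grasp_force: 59.2
```

```bash
python3 - <<'E'
from h import *
o,M,p=tool()
k=eng(-.108,.085); print(k)
plan((p[0],p[1],.2,86),(k[0],k[1],.22,95.3),(k[0],k[1],.13,95.3))
E
```

```text
[0.48061023 0.11566058]
at [ 0.4739 -0.3135  0.0673] yang 86.21 z-axis [ 0.003 -0.003 -1.   ] t 8.15 F [-0.7  1.3  6.8] open 0.278 grip 59.2
   [-0.0009, -0.0008, -0.3317] 0.0012 mm 132.7 deg -0.2
   [0.053, 1.0707, -0.3844] -0.0505 mm 455.5 deg 9.1
   [0.0536, 1.0712, -0.1594] -0.0505 mm 433.7 deg 9.1
```

Request:
play_rows([
  [15, [0, 0, -0.1], 0],
  [15, [0, 0, -0.22], 0],
  [15, [0, 0, -0.34], 0],
  [15, [0, 0, -0.457], 0],
  [15, [0.01, 0.12, -0.457], -0.0505],
  [15, [0.02, 0.24, -0.457], -0.0505],
  [15, [0.03, 0.36, -0.457], -0.0505],
  [15, [0.03, 0.48, -0.457], -0.0505],
  [15, [0.035, 0.6, -0.457], -0.0505],
  [15, [0.035, 0.6, -0.457], -0.0505],
])

```text
time_s: 9.15
eef_pos: [0.4739, -0.0666, 0.2481]
eef_rot: [0.0, -0.049, 0.999, 0.001]
wrist_force: [-1.0, -0.3, -2.7]
opening: 0.274
grasp_force: 60.5
```

```bash
python3 - <<'E'
from h import *
k=eng(-.105,.075)
plan((k[0],k[1],.2,95.3),(k[0],k[1],.112,95.3))
E
```

```text
at [ 0.4739 -0.0666  0.2481] yang 95.65 z-axis [ 0.     0.002 -1.   ] t 9.15 F [-1.  -0.3 -2.7] open 0.274 grip 60.5
   [-0.0689, 0.4265, 0.1213] 0.0019 mm 179.5 deg -0.3
   [-0.0689, 0.426, 0.3413] 0.0019 mm 220.1 deg -0.3
```

Request:
play_rows([
  [15, [-0.015, 0.1, 0], 0.0019],
  [15, [-0.035, 0.2, 0], 0.0019],
  [15, [-0.055, 0.32, 0], 0.0019],
  [15, [-0.0689, 0.426, 0.02], 0.0019],
  [15, [-0.0689, 0.426, 0.12], 0.0019],
  [15, [-0.0689, 0.426, 0.2], 0.0019],
  [15, [-0.0689, 0.426, 0.28], 0.0019],
  [15, [-0.0689, 0.426, 0.325], 0.0019],
  [15, [-0.0689, 0.426, 0.341], 0.0019],
  [15, [-0.0689, 0.426, 0.341], 0.0019],
])

```text
time_s: 10.15
eef_pos: [0.4859, 0.0998, 0.1111]
eef_rot: [-0.001, -0.043, 0.999, -0.0]
wrist_force: [-0.1, -0.1, -2.5]
opening: 0.272
grasp_force: 60.8
```

```bash
python3 - <<'E'
from h import *
k=eng(-.105,.075)
plan((k[0],k[1],.104,95.3))
o,M,p=tool();print(to_eng(p)); c=camera('top'); save(c,'t3.png'); c=camera('wrist'); save(c,'w3.png')
E
```

```text
at [0.4859 0.0998 0.1111] yang 94.93 z-axis [-0.002 -0.    -1.   ] t 10.15 F [-0.1 -0.1 -2.5] open 0.272 grip 60.8
   [0.002, 0.0158, 0.0177] -0.002 mm 9.5 deg 0.4
[-0.10422722  0.0686825 ]
```

View pics/w3.png

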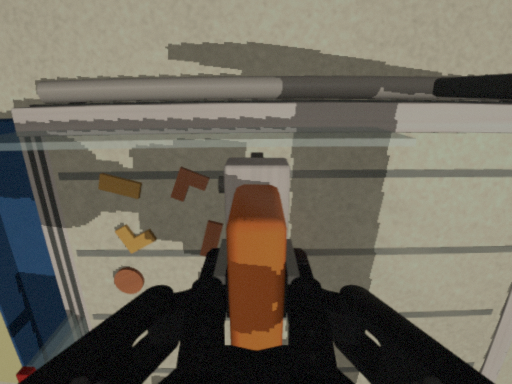

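Request:
play_rows([
  [15, [0.002, 0.015, 0.005], -0.002],
  [15, [0.002, 0.015, 0.01], -0.002],
  [15, [0.002, 0.015, 0.0145], -0.002],
  [15, [0.002, 0.015, 0.019], -0.002],
  [15, [0.002, 0.015, 0.022], -0.002],
  [15, [0.002, 0.015, 0.0245], -0.002],
  [15, [0.002, 0.015, 0.027], -0.002],
  [15, [0.002, 0.015, 0.0295], -0.002],
])

```text
time_s: 11.05
eef_pos: [0.485, 0.106, 0.0997]
eef_rot: [0.0, -0.046, 0.999, 0.0]
wrist_force: [0.0, -1.1, -2.8]
opening: 0.272
grasp_force: 61.0
```

Request:
play_rows([
  [15, [0, 0, 0.002], 0],
  [15, [0, 0, 0.004], 0],
  [15, [0, 0, 0.006], 0],
  [15, [0, 0, 0.008], 0],
])

```text
time_s: 11.45
eef_pos: [0.4852, 0.1061, 0.0977]
eef_rot: [0.0, -0.046, 0.999, -0.0]
wrist_force: [-6.5, 0.1, 14.7]
opening: 0.272
grasp_force: 62.9
```

Request:
play_rows([
  [15, [0, 0, -0.0015], 0],
  [15, [0, -0.007, -0.0015], 0],
  [15, [0, -0.0145, -0.0015], 0],
  [15, [0, -0.022, -0.0015], 0],
  [15, [0, -0.0295, -0.0015], 0],
  [15, [0, -0.037, -0.0015], 0],
])

```text
time_s: 12.05
eef_pos: [0.487, 0.0914, 0.0977]
eef_rot: [0.001, -0.046, 0.999, 0.0]
wrist_force: [-0.4, 4.7, 5.5]
opening: 0.274
grasp_force: 61.8
```

Request:
play_rows([
  [15, [0, -0.015, 0], 0],
  [15, [0, -0.03, 0], 0],
  [15, [0, -0.045, 0], 0],
  [15, [0, -0.06, 0], 0],
  [15, [0, -0.075, 0], 0],
  [15, [0, -0.09, 0], 0],
  [15, [0, -0.105, 0], 0],
])

```text
time_s: 12.75
eef_pos: [0.4908, 0.0496, 0.0977]
eef_rot: [0.001, -0.046, 0.999, 0.0]
wrist_force: [-0.6, 6.2, 5.6]
opening: 0.273
grasp_force: 61.8
```

```bash
python3 - <<'E'
from h import *
plan(); o,M,p=tool();print(to_eng(p))
E
```

```text
at [0.4908 0.0496 0.0977] yang 95.29 z-axis [ 0.001  0.001 -1.   ] t 12.75 F [-0.6  6.2  5.6] open 0.273 grip 61.8
[-0.10392347  0.01823498]
```

Request:
play_rows([
  [15, [0.001, -0.018, 0], 0],
  [15, [0.002, -0.036, 0], 0],
  [15, [0.003, -0.054, 0], 0],
  [15, [0.003, -0.072, 0], 0],
  [15, [0.003, -0.09, 0], 0],
  [15, [0.003, -0.108, 0], 0],
  [15, [0.003, -0.126, 0], 0],
  [15, [0.003, -0.144, 0], 0],
  [15, [0.003, -0.162, 0], 0],
  [15, [0.003, -0.18, 0], 0],
])

```text
time_s: 13.75
eef_pos: [0.4961, -0.0221, 0.0977]
eef_rot: [0.0, -0.046, 0.999, 0.001]
wrist_force: [-0.6, 6.2, 7.4]
opening: 0.273
grasp_force: 62.0
```

Request:
play_rows([
  [15, [0, -0.02, 0], 0],
  [15, [0, -0.04, 0], 0],
  [15, [0, -0.06, 0], 0],
  [15, [0, -0.08, 0], 0],
  [15, [0, -0.1, 0], 0],
  [15, [0, -0.12, 0], 0],
  [15, [0, -0.14, 0], 0],
  [15, [0, -0.156, 0], 0],
  [15, [0, -0.156, -0.01], 0],
  [15, [0, -0.156, -0.06], 0],
])

```text
time_s: 14.75
eef_pos: [0.499, -0.0841, 0.1188]
eef_rot: [-0.003, -0.046, 0.999, 0.001]
wrist_force: [-0.0, -0.2, -2.9]
opening: 0.274
grasp_force: 60.8
```

```bash
python3 - <<'E'
from h import *
k=eng(-.056,.078); k1=eng(-.056,-.112)
o,M,p=tool();print(to_eng(p))
plan((k1[0],k1[1],.15,95.3),(k[0],k[1],.15,95.3),(k[0],k[1],.1,95.3))
c=camera('scene'); cv2.imwrite('pics/s4.png',cv2.resize(cv2.cvtColor(c['image'],cv2.COLOR_RGB2BGR)[150:310,250:450],None,fx=4,fy=3.75,interpolation=cv2.INTER_CUBIC))
E
```

```text
[-0.10810094 -0.11560296]
at [ 0.499  -0.0841  0.1188] yang 95.27 z-axis [-0.006  0.002 -1.   ] t 14.75 F [-0.  -0.2 -2.9] open 0.274 grip 60.8
   [-0.1298, 0.0093, -0.0786] -0.0002 mm 60.8 deg 0.0
   [-0.1296, 0.4843, -0.0775] -0.0002 mm 202.9 deg 0.0
   [-0.1303, 0.484, 0.0475] -0.0002 mm 201.4 deg 0.0
```

View pics/s4.png

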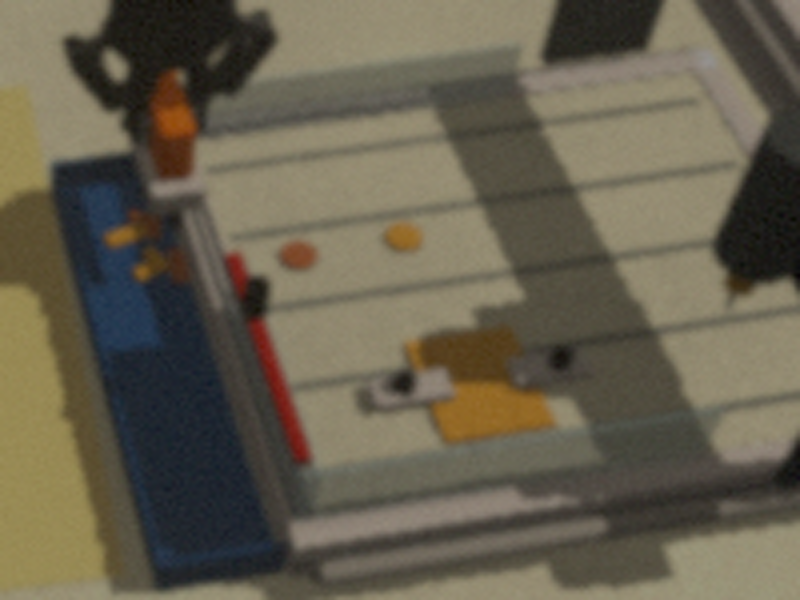

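Request:
play_rows([
  [15, [0, 0, -0.08], 0],
  [15, [-0.02, 0.1, -0.08], 0],
  [15, [-0.05, 0.2, -0.08], 0],
  [15, [-0.08, 0.3, -0.08], 0],
  [15, [-0.11, 0.4, -0.08], 0],
  [15, [-0.13, 0.484, -0.06], 0],
  [15, [-0.13, 0.484, 0.02], 0],
  [15, [-0.13, 0.484, 0.04], 0],
  [15, [-0.13, 0.484, 0.0475], 0],
  [15, [-0.13, 0.484, 0.0475], 0],
])

```text
time_s: 15.8
eef_pos: [0.5353, 0.1124, 0.1021]
eef_rot: [-0.0, -0.046, 0.999, -0.0]
wrist_force: [0.2, 0.3, -2.4]
opening: 0.271
grasp_force: 60.8
```

```bash
python3 - <<'E'
from h import *
k=eng(-.056,.078)
o,M,p=tool();print(to_eng(p))
plan((k[0],k[1],.0972,95.3))
E
```

```text
[-0.05386891  0.07669081]
at [0.5353 0.1124 0.1021] yang 95.25 z-axis [-0.001 -0.    -1.   ] t 15.8 F [ 0.2  0.3 -2.4] open 0.271 grip 60.8
   [0.0053, 0.0033, 0.0124] -0.0003 mm 5.5 deg 0.0
```

Request:
play_rows([
  [15, [0.004, 0, 0.004], 0],
  [15, [0.007, 0, 0.008], 0],
  [15, [0.007, 0, 0.0095], 0],
  [15, [0.007, 0, 0.011], 0],
  [15, [0.007, 0, 0.0125], 0],
])

```text
time_s: 16.3
eef_pos: [0.5328, 0.1127, 0.0977]
eef_rot: [0.0, -0.046, 0.999, -0.0]
wrist_force: [-2.5, -0.4, 4.9]
opening: 0.273
grasp_force: 61.9
```

Request:
play_rows([
  [15, [0, -0.012, 0], 0],
  [15, [0, -0.028, 0], 0],
  [15, [0, -0.046, 0], 0],
  [15, [0, -0.064, 0], 0],
  [15, [0, -0.082, 0], 0],
  [15, [0, -0.1, 0], 0],
  [15, [0, -0.118, 0], 0],
  [15, [0, -0.136, 0], 0],
  [15, [0, -0.154, 0], 0],
  [15, [0, -0.172, 0], 0],
])

```text
time_s: 17.3
eef_pos: [0.5393, 0.0441, 0.0977]
eef_rot: [0.0, -0.046, 0.999, 0.0]
wrist_force: [-0.6, 5.2, 6.3]
opening: 0.271
grasp_force: 61.8
```

Request:
play_rows([
  [15, [0, -0.018, 0], 0],
  [15, [0, -0.036, 0], 0],
  [15, [0, -0.054, 0], 0],
  [15, [0, -0.072, 0], 0],
  [15, [0, -0.09, 0], 0],
  [15, [0, -0.108, 0], 0],
  [15, [0, -0.126, 0], 0],
  [15, [0, -0.144, 0], 0],
  [15, [0, -0.162, 0], 0],
])

```text
time_s: 18.2
eef_pos: [0.5451, -0.0204, 0.0977]
eef_rot: [0.0, -0.046, 0.999, 0.001]
wrist_force: [-0.1, 5.5, 7.1]
opening: 0.278
grasp_force: 61.9
```

```bash
python3 - <<'E'
from h import *
o,M,p=tool();print(to_eng(p)); plan()
E
```

```text
[-0.05631901 -0.05639231]
at [ 0.5451 -0.0204  0.0977] yang 95.29 z-axis [ 0.001  0.001 -1.   ] t 18.2 F [-0.1  5.5  7.1] open 0.278 grip 61.9
```

Request:
play_rows([
  [15, [0, -0.02, 0], 0],
  [15, [0, -0.04, 0], 0],
  [15, [0, -0.06, 0], 0],
  [15, [0, -0.08, 0], 0],
  [15, [0, -0.1, 0], 0],
  [15, [0, -0.12, 0], 0],
  [15, [0, -0.14, 0], 0],
  [15, [0, -0.152, 0], 0],
  [15, [0, -0.152, -0.01], 0],
  [15, [0, -0.152, -0.1], 0],
])

```text
time_s: 19.2
eef_pos: [0.5464, -0.0799, 0.1325]
eef_rot: [-0.005, -0.046, 0.999, 0.002]
wrist_force: [0.1, 0.5, -2.8]
opening: 0.275
grasp_force: 60.7
```

```bash
python3 - <<'E'
from h import *
o,M,p=tool();print(to_eng(p))
plan((p[0],p[1],.25,95.3),(.4735,-.3125,.25,87.7))
a=camera('scene'); b=camera('top')
f=lambda i,s:cv2.resize(cv2.cvtColor(i,cv2.COLOR_RGB2BGR)[s],(400,480),interpolation=cv2.INTER_CUBIC)
cv2.imwrite('pics/s5.png',np.hstack([f(a['image'],np.s_[170:310,255:375]),f(b['image'],np.s_[70:250,120:270])]))
E
```

```text
[-0.06057748 -0.11576051]
at [ 0.5464 -0.0799  0.1325] yang 95.27 z-axis [-0.011  0.003 -1.   ] t 19.2 F [ 0.1  0.5 -2.8] open 0.275 grip 60.7
   [0.003, 0.0013, -0.2937] -0.0002 mm 117.5 deg 0.0
   [0.2378, -0.5611, -0.2938] 0.042 mm 270.6 deg -7.6
```

View pics/s5.png

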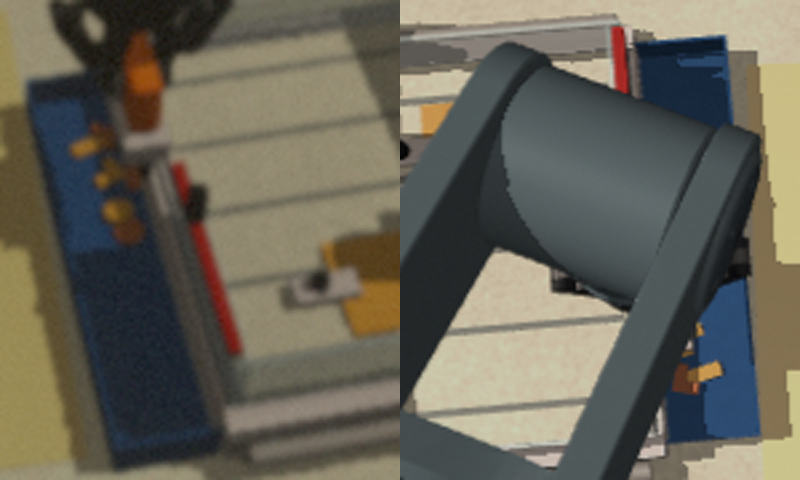

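Request:
play_rows([
  [15, [0, 0, -0.11], 0],
  [15, [0, 0, -0.22], 0],
  [15, [0.003, -0.02, -0.29], 0],
  [15, [0.05, -0.12, -0.29], 0.02],
  [15, [0.1, -0.23, -0.29], 0.042],
  [15, [0.14, -0.34, -0.29], 0.042],
  [15, [0.19, -0.45, -0.29], 0.042],
  [15, [0.236, -0.561, -0.29], 0.042],
  [15, [0.236, -0.561, -0.2], 0.042],
  [15, [0.236, -0.561, -0.1], 0.042],
])

```text
time_s: 20.3
eef_pos: [0.4772, -0.3156, 0.1772]
eef_rot: [0.001, 0.021, 1.0, -0.001]
wrist_force: [1.3, -0.2, -3.5]
opening: 0.271
grasp_force: 60.8
```

```bash
python3 - <<'E'
from h import *
np.set_printoptions(precision=4,suppress=True)
plan((.4735,-.313,.11,87.8),(.4735,-.313,.0673,87.8))
for n in ['top','scene']:
    c=camera(n); T=Twc(c); a=mpts(c['range_z']>0); P=at_range(c,T,a); H=cv2.cvtColor(c['image'],cv2.COLOR_RGB2HSV)[a[:,1],a[:,0]].astype(int); E_=to_eng(P)
    off=(H[:,0]<28)&(H[:,1]>100)&(E_[:,1]<-.1)&(E_[:,1]>-.19)&(abs(E_[:,0])<.17)&(P[:,2]<.06)
    print(n,off.sum(),np.r_[E_[off].min(0),E_[off].max(0)],np.percentile(P[off,2],[0,50,99,100]))
    bed=(H[:,0]<28)&(H[:,1]>110)&(E_[:,1]>-.1)&(E_[:,1]<.1)&(E_[:,0]<-.02)&(E_[:,0]>-.15)&(P[:,2]<.06)&(P[:,2]>.04)
    print(' on bed',bed.sum())
    if n=='top': cv2.imwrite('pics/t6.png',cv2.resize(cv2.cvtColor(c['image'],cv2.COLOR_RGB2BGR)[130:260,170:270],(500,650)[:2],interpolation=cv2.INTER_CUBIC)[:600])
c=camera('wrist')
o,M,p=tool(); T=Twc(c,o); a=mpts(c['range_z']>0); P=at_range(c,T,a); H=cv2.cvtColor(c['image'],cv2.COLOR_RGB2HSV)[a[:,1],a[:,0]].astype(int)
for nm,m in [('stand',(abs(P[:,2]-.036)<.005)&(H[:,0]>8)&(H[:,0]<25)&(abs(P[:,0]-.47)<.09)&(abs(P[:,1]+.31)<.06)),('grip',(H[:,0]<14)&(H[:,1]>170)&(P[:,2]>p[2]+.035)&(P[:,2]<p[2]+.05)&(abs(P[:,0]-.47)<.06)&(abs(P[:,1]+.31)<.04))]:
    if m.sum()>9: r=cv2.minAreaRect((P[m,:2]*1000).astype(np.float32)); print(nm,m.sum(),np.round(r[0],1),np.round(r[1],1),round(r[2],2),np.median(P[m,2]))
E
```

```text
at [ 0.4772 -0.3156  0.1772] yang 87.57 z-axis [ 0.003 -0.003 -1.   ] t 20.3 F [ 1.3 -0.2 -3.5] open 0.271 grip 60.8
   [0.01, 0.0065, 0.1679] -0.0013 mm 67.3 deg 0.2
   [0.0103, 0.0068, 0.2746] -0.0013 mm 110.0 deg 0.2
top 421 [-0.1314 -0.1518 -0.016  -0.1022] [0.0035 0.0102 0.0168 0.0206]
 on bed 0
scene 290 [-0.1699 -0.19   -0.013  -0.1044] [-0.0023  0.009   0.0161  0.0185]
 on bed 1
stand 2034 [ 472.  -313.4] [ 62.2 120.1] 87.82 0.038942051976459974
grip 6208 [ 470.  -310.7] [62.7 59.3] 38.11 0.21568177492697085
```

View pics/t6.png

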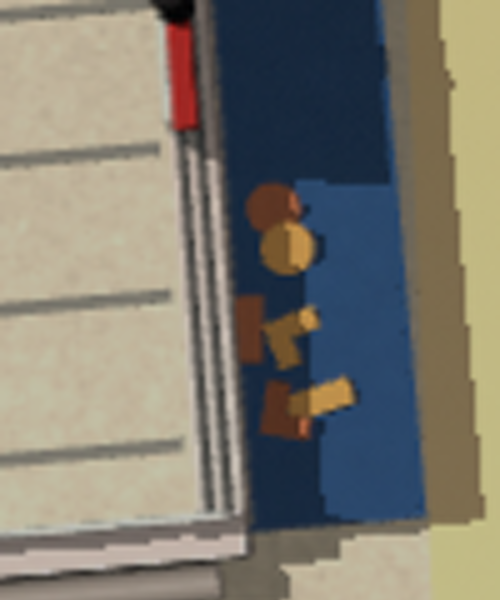

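Request:
play_rows([
  [15, [0.009, 0.006, 0.06], 0],
  [15, [0.009, 0.006, 0.12], 0],
  [15, [0.009, 0.006, 0.16], 0],
  [15, [0.009, 0.006, 0.16], 0],
  [15, [0.009, 0.006, 0.16], 0],
])

```text
time_s: 20.95
eef_pos: [0.4749, -0.3109, 0.1152]
eef_rot: [0.001, 0.019, 1.0, -0.001]
wrist_force: [-0.3, -0.6, -1.6]
opening: 0.275
grasp_force: 60.8
```

```bash
python3 - <<'E'
from h import *
plan((.4737,-.3132,.0673,87.6))
E
```

```text
at [ 0.4749 -0.3109  0.1152] yang 87.8 z-axis [ 0.002 -0.002 -1.   ] t 20.95 F [-0.3 -0.6 -1.6] open 0.275 grip 60.8
   [0.0031, -0.0057, 0.1197] 0.0011 mm 47.9 deg -0.2
```

Request:
play_rows([
  [15, [0.003, -0.0057, 0.03], 0],
  [15, [0.003, -0.0057, 0.06], 0],
  [15, [0.003, -0.0057, 0.075], 0],
  [15, [0.003, -0.0057, 0.087], 0],
  [15, [0.003, -0.0057, 0.099], 0],
  [15, [0.003, -0.0057, 0.109], 0],
  [15, [0.003, -0.0057, 0.1135], 0],
  [15, [0.003, -0.0057, 0.1135], 0],
])

```text
time_s: 21.75
eef_pos: [0.4726, -0.3127, 0.0678]
eef_rot: [0.0, 0.02, 1.0, -0.0]
wrist_force: [0.3, 0.2, -2.5]
opening: 0.274
grasp_force: 60.9
```

Request:
play_rows([
  [15, [0, 0, 0.001], 0],
  [15, [0, 0, 0.002], 0],
  [15, [0, 0, 0.002], 0],
])

```text
time_s: 22.05
eef_pos: [0.4727, -0.3128, 0.0674]
eef_rot: [0.0, 0.02, 1.0, -0.0]
wrist_force: [-0.7, -0.3, 1.2]
opening: 0.275
grasp_force: 61.3
```

Seated on the rails. Release and rise, then check.

Request:
play_rows([
  [60, [0, 0, 0], 0],
  [60, [0, 0, 0], 0],
  [60, [0, 0, 0], 0],
  [60, [0, 0, -0.05], 0],
  [60, [0, 0, -0.15], 0],
  [60, [0, 0, -0.27], 0],
  [60, [0, 0, -0.39], 0],
  [60, [0, 0, -0.45], 0],
  [60, [0, 0, -0.45], 0],
])

```text
time_s: 22.95
eef_pos: [0.4745, -0.3145, 0.2524]
eef_rot: [0.003, 0.02, 1.0, -0.003]
wrist_force: [0.4, -0.1, -0.1]
opening: 0.704
grasp_force: 0.0
```

```bash
python3 - <<'E'
from h import *
np.set_printoptions(precision=4,suppress=True)
k=eng(.045,-.0975); plan((.52,-.2,.25,60),(k[0],k[1],.25,5.3))
o,M,p=tool(); c=camera('wrist'); T=Twc(c,o); a=mpts(c['range_z']>0); P=at_range(c,T,a); H=cv2.cvtColor(c['image'],cv2.COLOR_RGB2HSV)[a[:,1],a[:,0]].astype(int)
def fit(m,n):
    if m.sum()<9: return print(n,'none')
    r=cv2.minAreaRect((P[m,:2]*1000).astype(np.float32)); print(n,m.sum(),np.round(r[0],1),np.round(r[1],1),round(r[2],2),np.percentile(P[m,2],[5,50,95]))
sr=(P[:,0]>.36)&(P[:,0]<.56)&(P[:,1]<-.25)&(P[:,1]>-.37)
org=sr&(H[:,0]<14)&(H[:,1]>170)
fit(org&(P[:,2]>.104)&(P[:,2]<.116),'grip'); fit(sr&~org&(P[:,2]>.053)&(P[:,2]<.063),'bar'); fit(sr&(P[:,2]>.03)&(P[:,2]<.041)&(H[:,0]>8)&(H[:,0]<25),'stand')
E
```

```text
at [ 0.4745 -0.3145  0.2524] yang 87.76 z-axis [ 0.007 -0.007 -1.   ] t 22.95 F [ 0.4 -0.1 -0.1] open 0.704 grip 0.0
   [-0.1024, 0.2904, 0.0049] 0.1542 mm 123.2 deg -27.8
   [-0.4123, 0.673, 0.0046] 0.4581 mm 315.7 deg -82.5
grip 559 [ 470.1 -313.8] [21.8 71.4] 88.41 [0.1062 0.1089 0.1104]
bar 769 [ 470.8 -314.4] [38.9 90.1] 87.86 [0.0561 0.0575 0.0588]
stand 2062 [ 470.  -311.7] [ 62.1 120.4] 87.79 [0.0344 0.0357 0.037 ]
```

Request:
play_rows([
  [45, [-0.04, 0.067, 0], 0.046],
  [45, [-0.08, 0.134, 0], 0.092],
  [45, [-0.12, 0.2, 0], 0.137],
  [45, [-0.16, 0.27, 0], 0.183],
  [45, [-0.2, 0.336, 0], 0.229],
  [45, [-0.25, 0.4, 0], 0.275],
  [45, [-0.29, 0.47, 0], 0.32],
  [45, [-0.33, 0.54, 0], 0.366],
  [45, [-0.37, 0.61, 0], 0.412],
  [45, [-0.4123, 0.673, 0], 0.458],
])

```text
time_s: 24.0
eef_pos: [0.6474, -0.0483, 0.2444]
eef_rot: [-0.002, 0.676, 0.737, -0.001]
wrist_force: [-0.2, -0.4, 1.1]
opening: 0.532
grasp_force: 0.0
```

```bash
python3 - <<'E'
from h import *
k=eng(.045,-.0975); plan((k[0],k[1],.122,5.3))
E
```

```text
at [ 0.6474 -0.0483  0.2444] yang 4.99 z-axis [-0.004  0.001 -1.   ] t 24.0 F [-0.2 -0.4  1.1] open 0.532 grip 0.0
   [-0.0099, 0.0063, 0.3059] -0.0017 mm 122.4 deg 0.3
```

Request:
play_rows([
  [45, [-0.008, 0.004, 0.1], -0.0017],
  [45, [-0.008, 0.004, 0.2], -0.0017],
  [45, [-0.008, 0.004, 0.28], -0.0017],
  [45, [-0.008, 0.004, 0.304], -0.0017],
  [45, [-0.008, 0.004, 0.304], -0.0017],
  [8, [-0.008, 0.004, 0.304], -0.0017],
  [8, [-0.008, 0.004, 0.304], -0.0017],
  [8, [-0.008, 0.004, 0.304], -0.0017],
  [8, [-0.008, 0.004, 0.304], -0.0017],
  [8, [-0.008, 0.004, 0.304], -0.0017],
])

```text
time_s: 25.0
eef_pos: [0.6493, -0.0537, 0.1279]
eef_rot: [0.0, 0.672, 0.741, -0.001]
wrist_force: [-7.6, -1.5, 6.1]
opening: 0.157
grasp_force: 58.6
```

```bash
python3 - <<'E'
from h import *
o,M,p=tool(); print(to_eng(p)); k=eng(-.110,-.0975); plan((k[0],k[1],p[2],5.3))
E
```

```text
[ 0.04429343 -0.09921729]
at [ 0.6493 -0.0537  0.1279] yang 5.62 z-axis [-0.001 -0.001 -1.   ] t 25.0 F [-7.6 -1.5  6.1] open 0.157 grip 58.6
   [0.0065, -0.3857, 0.0003] 0.0018 mm 154.3 deg -0.3
```

Request:
play_rows([
  [8, [0, -0.03, 0], 0],
  [8, [0, -0.075, 0], 0],
  [8, [0.001, -0.125, 0], 0],
  [8, [0.001, -0.175, 0], 0],
  [8, [0.001, -0.225, 0], 0],
  [8, [0.002, -0.275, 0], 0],
  [8, [0.002, -0.325, 0], 0],
  [8, [0.002, -0.365, 0], 0],
  [8, [0.002, -0.382, 0], 0],
  [8, [0.002, -0.388, 0], 0],
])

```text
time_s: 26.0
eef_pos: [0.4968, -0.0682, 0.1278]
eef_rot: [0.002, 0.672, 0.741, 0.001]
wrist_force: [0.8, 0.4, 5.9]
opening: 0.153
grasp_force: 60.1
```

Request:
play_rows([
  [8, [0, -0.003, 0], 0],
  [8, [0, -0.005, 0], 0],
  [8, [0, -0.005, 0], 0],
])

```text
time_s: 26.3
eef_pos: [0.4954, -0.0683, 0.1278]
eef_rot: [0.002, 0.672, 0.741, 0.001]
wrist_force: [-0.2, 0.6, 7.3]
opening: 0.154
grasp_force: 60.3
```

```bash
python3 - <<'E'
from h import *
o,M,p=tool(); print(to_eng(p)); plan()
E
```

```text
[-0.11022518 -0.09951528]
at [ 0.4954 -0.0683  0.1278] yang 5.62 z-axis [ 0.005 -0.001 -1.   ] t 26.3 F [-0.2  0.6  7.3] open 0.154 grip 60.3
```

Request:
play_rows([
  [8, [0, -0.004, 0], 0],
  [8, [0, -0.005, 0], 0],
  [8, [0, -0.005, 0], 0],
])

```text
time_s: 26.6
eef_pos: [0.4948, -0.0684, 0.1278]
eef_rot: [0.003, 0.672, 0.741, 0.002]
wrist_force: [6.6, 1.8, 2.4]
opening: 0.157
grasp_force: 59.8
```

Request:
play_rows([
  [40, [0, 0, 0], 0],
  [40, [0, 0, 0], 0],
  [40, [0, 0, -0.05], 0],
  [40, [0, 0, -0.15], 0],
  [40, [0, 0, -0.27], 0],
  [40, [-0.1, 0, -0.35], 0],
  [40, [-0.22, 0, -0.35], 0],
  [40, [-0.22, 0, -0.35], 0],
])

```text
time_s: 27.4
eef_pos: [0.5005, -0.1605, 0.267]
eef_rot: [0.002, 0.673, 0.739, -0.001]
wrist_force: [0.4, -0.2, 0.3]
opening: 0.467
grasp_force: 0.0
```

```bash
python3 - <<'E'
from h import *
np.set_printoptions(precision=4,suppress=True)
plan(); ims=[]
for n in ['top','scene']:
    c=camera(n); ims.append(cv2.cvtColor(c['image'],cv2.COLOR_RGB2BGR)); T=Twc(c); a=mpts(c['range_z']>0); P=at_range(c,T,a); H=cv2.cvtColor(c['image'],cv2.COLOR_RGB2HSV)[a[:,1],a[:,0]].astype(int); E_=to_eng(P)
    red=((H[:,0]<5)|(H[:,0]>174))&(H[:,1]>190)&(P[:,2]>.10)&(P[:,2]<.122)&(abs(E_[:,1]+.0975)<.02)
    if red.sum()>3: print(n,red.sum(),E_[red].min(0),E_[red].max(0))
cv2.imwrite('pics/fin.png',np.hstack([cv2.resize(i,(400,300),interpolation=cv2.INTER_AREA) for i in [ims[0][60:310,60:430],ims[1][150:310,130:400]]]))
E
```

```text
at [ 0.5005 -0.1605  0.267 ] yang 5.37 z-axis [ 0.002 -0.004 -1.   ] t 27.4 F [ 0.4 -0.2  0.3] open 0.467 grip 0.0
top 123 [-0.1591 -0.1006] [-0.0743 -0.0934]
scene 41 [-0.1485 -0.1009] [-0.0042 -0.096 ]
```

View pics/fin.png

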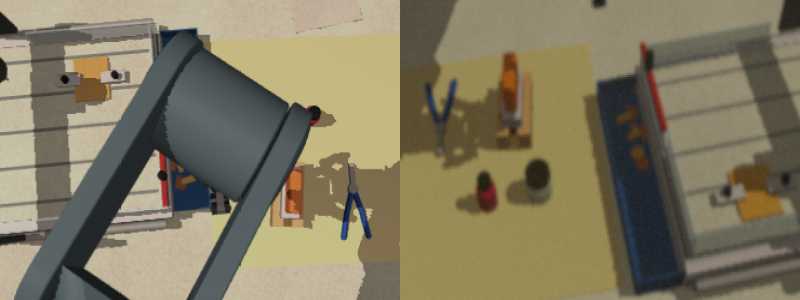

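The guard reads shut (rail left end at x -159 mm, stop felt), the scraper stands in its stand, and the offcuts lie in the trough at about (630,130). The bystanders are where they were.

```bash
python3 -c "
from bench import *
print(hand_in())"
```

```text
the job is handed in; nothing more can be done
None
```

The job is handed in, with no verdict shown: all six offcuts lie in the trough, the scraper is upright in its stand, the guard is pushed to its closed stop, and the jar, bottle and pliers look unmoved in the final image.

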